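# Unclamp the slide carrier and put it in its case

### The arm

A 7-joint arm with a two-finger parallel gripper is mounted at the origin on the work surface. World frame = base frame: x ahead of the robot, y to its left, z up, the work surface at z = 0. Lengths are in mm, angles in rad, forces in N, time in s.
With the tool pointing down it reaches from about 350 to 900 mm from the base axis. Payload 7.2 kg.
Tool frame: the origin (TCP) lies at the centre of the arm's flange, where the gripper is bolted on; the fingertips stand 173 mm ahead of it and the grasp point (between the pads) lies 155 mm ahead of it; z points along the fingers, y is the line along which they close (so a half turn about z gives the same grasp; the last joint's range is limited). The gripper opens to 85 mm and grips with 20 to 120 N. Pads are 22 mm wide; open, the fingers measure 114 mm over their backs; the gripper's body (76 mm by 85 mm) begins 54 mm behind the grasp point. The pads swing forward as they close: fully open they stand 13 mm farther back than shut.
Start: joints at [1.054, 0.411, -0.013, 1.596, 0.006, 1.134, -0.082], TCP at [271.165, -563.11, 404.697] pointing down, gripper open.
Joint ranges: [-2.95, 2.95], [-0.29, 1.99], [-1.47, 1.44], [0.14, 2.54], [-1.03, 4.17], [0.13, 1.85], [-2.86, 2.86]. Speed limits (rad/s): [2.39, 2.39, 3.01, 3.01, 3.14, 3.14, 3.14].

### API

Orientations are given as [roll, pitch, yaw] about the fixed x, y, z axes, in that order (R = Rz(yaw) Ry(pitch) Rx(roll)).
In Python, from plant import r gives the robot as it stands.
- The arm moves only by the tool carry_out, never from a script. Its argument "series" is a list that holds one entry, the list of rows, each a list of 5 numbers: the shift along the world's x, y, z in mm, then the turn about the world's z in degrees, then the opening, from 0 (shut) to 1 (fully open). In form: [[[dx, dy, dz, spin, fingers], ...]]. A call has 1 to 5 rows; each row shifts and turns the commanded pose from where the row before left it; what a row does not reach is not made up. A row lasts 1/8 s, in which the tool goes at most 62.5 mm and 10.7 degrees, less where a joint would pass 70% of its speed; a pose out of reach is approached as far as the arm can. A call with a gripper value outside its range is refused whole. The fingers move at their own pace and stop on an object; "squeeze" is the grip in N (left out, the last holds). Time passes only in rows, so rows that do not move let the fingers close. It gives the time, the measured TCP pose, the force, the opening and the grip force at its end, in the units of the state.
- r.sense(): the state, without advancing time (a new reading comes with each control period).
- r.grab_frame(name): name is "scene" or "top" or "wrist"; returns the picture (480x640x3 uint8, blue, green, red); there is no depth.
- r.camera_info(name): a dict with "fx", "fy", "cx", "cy" (pixels), "xyz" and "rotation" of the camera in the world; the wrist camera has in their place "hand_eye" (4x4, takes a point from camera to tool coordinates, whose origin is the TCP and whose axes are the flange's). Camera axes: x right, y down, z forward; pixel columns grow to the right and rows downward; lengths in mm; the calibration is good to about 2 mm. A picture is of the moment at which its call begins: read the wrist's pose just before it. camera_info takes no time and is no camera call.
- r.close_job(): hands the job in; it is judged then, once.
Trained networks look in the newest picture that a camera, given by its name, has taken for a name from the list of things; names that differ only in an ending like _2 or _b are one class to them, and where a whole thing is asked for, a point or a joint stands for the part that bears it (a point fixed in the world has none). Each returns a list of dicts, best first, with "score" (0 to 1); they miss things now and then, are a little off and sometimes report something else, mostly with a low value. They report only what shows in the picture. A call takes as long as a camera call. They do not tell look-alikes from the thing itself.
- r.look_for(name, camera): "rect" ([left, top, right, bottom] in pixels, round what is visible of it).
- r.landmark_of(name, camera): "xy" ([column, row] in pixels: a listed point, or the origin of a listed thing).
The state is a dict: "time_s": time; "q": joint angles; "dq": joint speeds; "tau": joint torques, N m; "ee_pos": TCP position; "tool_rot": TCP orientation; "force": force on the tool from outside, world axes, zero at the start; "moment": the same for the moment, N m; "width": finger opening in mm; "grip_force": force on a finger pad.
Only numpy, scipy, OpenCV 4.12 (cv2) and the standard library are available. Lean on these libraries where they do the work, as an engineer would, in place of code of your own. Each camera call takes 0.05 s, during which the arm holds its last target. There are 200 camera calls.

### The job

The multiwell-slide carrier is ready to leave the bench clamp: slide the clamp's blue jaw wide open and lift the carrier clear. Keeping it level, slide it front end first through the open mouth of the steel case until it is fully home, its orange grip left outside, and let go. Then push the jaw of the empty clamp fully shut again, and leave the tube rack, tray and bottle where they are.

Things in the scene. Friction and masses are not known exactly. Their poses are not given: they have to be found in the camera images.
- clamp: Bench clamp, fixed to the table. Grey base plate 150 (x) x 190 (y: -55 to +135) x 12 mm. Origin on the table below the middle of the carrier's place (carrier underside at z 12, its x along the clamp's x). Dark fixed jaw on the -y side (face at y -29.5, x -20 to +50, top at z 26), blue sliding jaw on the +y side, dark end stop at y 125 to 135, 32 high.
- jaw (a joint): Travel of the blue jaw, m: 0 fully shut (face at clamp y +29 mm), 0.06 fully open, along the clamp's +y. Starts nearly shut; stays where left (about 4 N friction). Jaw 70 (x) x 33 (y) mm, top at z 36; its lip (z 30 to 36) reaches 8 mm inward of the face, over the carrier's edge, so the carrier cannot be lifted before the jaw is opened.
- jaw_grip (a point): Centre of the top of the upright black grip on the sliding jaw, 74 mm above the table. The grip is 50 (clamp x) x 14 (clamp y) mm and stands 38 mm above the jaw; axes as the clamp's. It moves with the jaw; with the jaw at 0 it lies at (5, 51, 74) mm in the clamp.
- carrier: White carrier plate 110 (x) x 56 (y) x 10 mm with two blue multiwell slides on it, about 150 g. Origin at the centre of its underside; the front end is +x, and the upright orange grip stands at the rear end, -x.
- carrier_handle (a point): Centre of the top of the orange grip, 50 mm above the carrier's underside, 45 mm behind its origin. The grip is 20 (x) x 16 (y) mm and stands 40 mm above the plate.
- case: Low steel case, fixed to the table. Origin on the table below the origin of a fully home carrier, same x and y axes. Walls from x -28 (open mouth, facing -x) to the back wall at x +56, 59 mm apart; floor at z 8; lips along both sides (z 20 to 26, 36 mm apart) cover the carrier's edges, so it only goes in lengthwise. Once home its grip stays outside, 7 mm before the mouth.
- case_mouth (a point): Middle of the mouth at floor level, 28 mm in front of the case's origin, 8 mm above the table; axes as the case's. In front of it the black floor (z 8) runs on as an open porch for 42 mm, with two guide plates, 20 high, that flare from 59 mm apart at the mouth to about 80 mm.
- tube_rack: Bystander: black rack 70 x 130 mm with orange-capped tubes, 76 mm tall; origin at the centre of its underside.
- steel_tray: Bystander: stainless tray 152 x 280 x 55 mm; origin at the centre of its underside.
- reagent_bottle: Bystander: amber bottle, 60 mm in diameter, 120 mm tall; origin at the centre of its underside.
Things that resemble listed ones, but are neither listed nor needed, are in the scene too. Leave any green look-alike of the clamp alone.

How it is judged:
By the outcome, as a careful person would: the job done as asked, in the order asked, and still so for the second after the job is handed in, with the robot touching nothing.
It also fails if it takes over 61 s, if anything falls off the work surface, if the arm or the gripper's body presses on something with over 40 N, if the wrist force passes 120 N, or if a joint passes its speed limit or range.

## Working session

There is one attempt and no reset: what is moved stays moved. The work goes in short steps, Python scripts to look and compute and a tool call to move; the robot and the scene stay as the last step left them, time stands still between calls to the robot, and variables do not carry over. Pictures are saved under pics/ and viewed, at most 10 in all, crops included, and the job is handed in when it is done.

Besides the shell and the picture viewer there is one more tool, called in YAML: its name, and indented under it one key for each argument. carry_out: Moves the arm, as the interface text tells. Its arguments: {"type":"object","properties":{"series":{"type":"array"},"squeeze":{"type":"number"}},"required":["series"]}

```bash
mkdir -p pics; cat > h.py <<'E'
import numpy as np, cv2
from plant import r
from scipy.spatial.transform import Rotation as Ro
def cam(n):
    c=r.camera_info(n); K=(c['fx'],c['fy'],c['cx'],c['cy'])
    if n=='wrist':
        s=r.sense(); T=np.eye(4); T[:3,:3]=rot(s['tool_rot']); T[:3,3]=s['ee_pos']
        M=T@np.array(c['hand_eye']); return K,M[:3,:3],M[:3,3]
    R=np.array(c['rotation']); 
    return K,(R if R.shape==(3,3) else rot(R)),np.array(c['xyz'])
def rot(a):
    a=np.array(a)
    return a if a.shape==(3,3) else Ro.from_euler('xyz',a).as_matrix()
def ray(C,p):
    K,R,t=C; d=R@np.array([(p[0]-K[2])/K[0],(p[1]-K[3])/K[1],1]); return t,d/np.linalg.norm(d)
def tri(rs):
    A=np.zeros((3,3));b=np.zeros(3)
    for t,d in rs:
        P=np.eye(3)-np.outer(d,d);A+=P;b+=P@t
    x=np.linalg.solve(A,b); return x,[float(np.linalg.norm((np.eye(3)-np.outer(d,d))@(x-t))) for t,d in rs]
def onz(C,p,z):
    t,d=ray(C,p); return t+d*(z-t[2])/d[2]
def proj(C,X):
    K,R,t=C; c=R.T@(np.array(X)-t); return [K[0]*c[0]/c[2]+K[2],K[1]*c[1]/c[2]+K[3]]
E
python3 - <<'E'
from h import *
s=r.sense(); print(s)
ims={n:r.grab_frame(n) for n in('scene','top')}
for n in ims: cv2.imwrite(f'pics/{n}0.png',ims[n]); c=cam(n); print(n,c[0],c[2],c[1][:,2])
for k in ['clamp','jaw_grip','carrier','carrier_handle','case','case_mouth','tube_rack','steel_tray','reagent_bottle']:
  for n in('scene','top'):
    print(k,n,[(np.round(d['xy']).tolist(),round(d['score'],2)) for d in r.landmark_of(k,n)[:3]])
print(r.sense()['time_s'])
E
```

```text
{'time_s': 0.0, 'q': array([ 1.0538195 ,  0.41188663, -0.01273887,  1.5970271 ,  0.00560331,
        1.13429137, -0.08218381]), 'dq': array([ 1.17007940e-04,  8.20605161e-05, -1.29315318e-03, -1.15009485e-03,
       -1.37532846e-03, -4.55414990e-03,  4.85011100e-04]), 'tau': array([ 1.77151619e-04, -6.00614405e+01,  6.81476444e-01, -2.99402422e+01,
        1.37047574e-02,  1.04994111e-02, -2.03321042e-05]), 'ee_pos': array([ 271.06626637, -562.92485262,  403.86791132]), 'tool_rot': array([-3.14001929e+00,  1.03933839e-04,  4.48843658e-01]), 'force': array([-0.08890295,  0.13207538, -0.10973933]), 'moment': array([-9.14770587e-03,  4.50034863e-02, -2.00934673e-05]), 'grip_force': 0.0, 'width': 85.51174264617143}
scene (520.3412970101414, 520.3412970101414, 318.71842853825035, 234.93584620836873) [1130.9219878  -925.77094881 1035.18810553] [-0.37386096  0.64740336 -0.66415124]
top (568.5560260163905, 568.5560260163905, 315.7140684581036, 235.346032816995) [ 387.02253584   12.1372219  1379.67419326] [ 0.15535163 -0.00382874 -0.98785182]
clamp scene [([203.0, 261.0], 0.81), ([286.0, 288.
[... 164 characters left out ...]
 0.98), ([362.0, 240.0], 0.83)]
carrier scene [([285.0, 284.0], 0.59), ([348.0, 216.0], 0.16)]
carrier top [([383.0, 245.0], 0.63)]
carrier_handle scene [([268.0, 267.0], 0.8)]
carrier_handle top [([388.0, 263.0], 0.87)]
case scene [([347.0, 215.0], 0.71), ([380.0, 164.0], 0.54), ([390.0, 283.0], 0.34)]
case top [([231.0, 244.0], 0.97)]
case_mouth scene [([340.0, 207.0], 0.55)]
case_mouth top [([231.0, 257.0], 0.82)]
tube_rack scene [([170.0, 385.0], 0.64)]
tube_rack top [([535.0, 275.0], 0.74)]
steel_tray scene [([389.0, 284.0], 0.78)]
steel_tray top [([535.0, 275.0], 0.68), ([319.0, 155.0], 0.65)]
reagent_bottle scene [([380.0, 164.0], 0.97)]
reagent_bottle top [([108.0, 258.0], 0.66)]
1.0
```

View pics/top0.png

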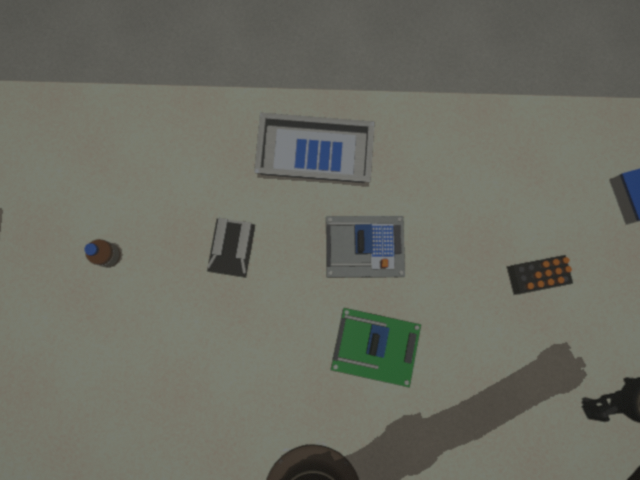

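View pics/scene0.png

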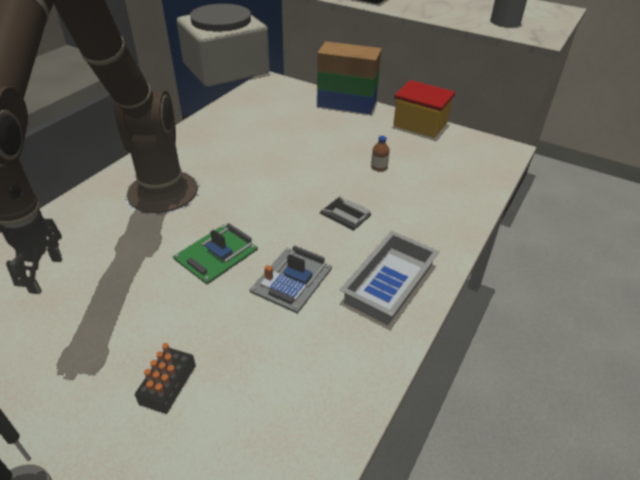

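```bash
python3 - <<'E'
from h import *
T,S=cam('top'),cam('scene')
for k,a,b in [('handle',(388,263),(268,267)),('carrier',(383,245),(285,284)),('clamp',(382,247),(286,288)),('case',(231,244),(347,215)),('mouth',(231,257),(340,207)),('bottle',(108,258),(380,164)),('rack',(535,275),(170,385)),('tray',(319,155),(389,284)),('jg',(362,240),(217,231)),('jg2',(377,344),(217,231))]:
  print(k,*[np.round(v,0) for v in tri([ray(T,a),ray(S,b)])])
E
```

```text
handle [ 535. -161.   66.] [3. 3.]
carrier [ 583. -155.   22.] [2. 2.]
clamp [ 582. -153.    4.] [4. 4.]
case [576. 213.  -1.] [1. 1.]
mouth [546. 211.  19.] [3. 3.]
bottle [538. 512.   5.] [5. 5.]
rack [ 522. -530.   -2.] [2. 2.]
tray [811.   6.   3.] [4. 4.]
jg [ 502. -157.  197.] [92. 92.]
jg2 [ 349. -135.   86.] [1. 1.]
```

The top view shows the grey clamp around (365,247), with the jaw grip at (362,240) and the orange handle at (384,263). The case is at (231,247) with its mouth towards the robot, and the green look-alike is at (377,347). The scene view agrees: clamp at (290,278), case at (345,212). Next I'll look from the wrist.

```bash
python3 - <<'E'
from h import *
c=r.camera_info('wrist'); print(np.round(c['hand_eye'],3),c['fx'],c['cx'],c['cy'])
E
```

```text
[[ 0.0000e+00 -9.6100e-01 -2.7600e-01  7.0176e+01]
 [ 1.0000e+00  0.0000e+00  1.0000e-03  3.8900e-01]
 [-0.0000e+00 -2.7600e-01  9.6100e-01  3.1350e+01]
 [ 0.0000e+00  0.0000e+00  0.0000e+00  1.0000e+00]] 432.1572413345649 324.6180514665989 240.46300898089626
```

carry_out:
  series:
    - [[30, 55, 0, -5, 1], [30, 55, 0, -5, 1], [30, 55, 0, -5, 1], [30, 55, 0, -5, 1], [30, 55, 0, -5, 1]]

```text
time_s: 1.62
ee_pos: [421.5, -286.9, 405.1]
tool_rot: [3.141, -0.001, 0.01]
force: [1.4, 0.1, -0.0]
width: 85.4
grip_force: 0.0
```

carry_out:
  series:
    - [[40, 35, 0, 0, 1], [40, 40, 0, 0, 1], [40, 40, 0, 0, 1], [30, 30, 0, -0.5, 1], [0, 0, 0, 0, 1]]

```text
time_s: 2.25
ee_pos: [572.7, -140.0, 404.4]
tool_rot: [-3.14, -0.001, 0.01]
force: [-0.3, -0.2, -0.6]
width: 85.4
grip_force: 0.0
```

```bash
cat > look.py <<'E'
from h import *
import sys,json
def look(tag,names):
    C=cam('wrist'); im=r.grab_frame('wrist'); cv2.imwrite(f'pics/{tag}.png',im)
    out={}
    for k in names:
        out[k]=[(d['xy'],d['score']) for d in r.landmark_of(k,'wrist')[:3]]
        print(k,[(np.round(p).tolist(),round(s,2)) for p,s in out[k]])
    json.dump({'C':[C[0],C[1].tolist(),C[2].tolist()],'o':{k:[list(p) for p,_ in v] for k,v in out.items()}},open(f'{tag}.json','w'))
def load(tag):
    d=json.load(open(f'{tag}.json')); C=d['C']; return (C[0],np.array(C[1]),np.array(C[2])),d['o']
if __name__=='__main__': look(sys.argv[1],sys.argv[2:])
E
python3 look.py w1 clamp jaw_grip carrier carrier_handle
```

```text
clamp [([366.0, 431.0], 0.93)]
jaw_grip [([267.0, 201.0], 0.95)]
carrier [([341.0, 196.0], 0.64), ([267.0, 202.0], 0.35)]
carrier_handle [([343.0, 262.0], 0.87)]
```

View pics/w1.png

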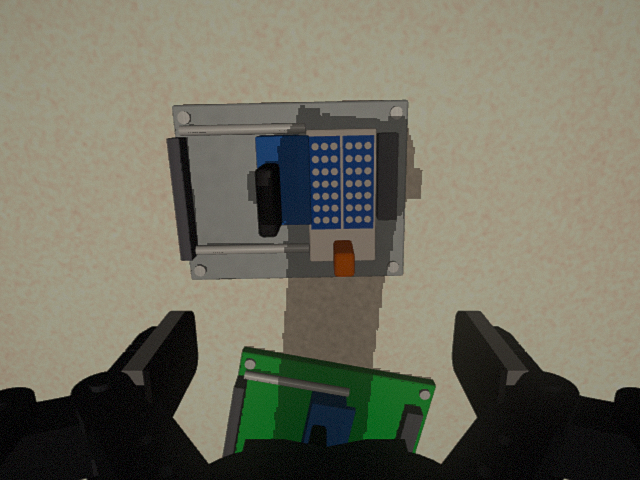

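The wrist view shows the jaw grip top at about (267,201), the orange handle top at about (344,265), and the plate corners at (173,106), (408,100), (402,274) and (191,279). I'll take a second viewpoint that also covers the case.

carry_out:
  series:
    - [[0, 60, 0, 0, 1], [0, 60, 0, 0, 1], [0, 60, 0, 0, 1], [0, 0, 0, 0, 1]]

```text
time_s: 3.0
ee_pos: [570.1, 41.0, 405.2]
tool_rot: [-3.139, -0.001, 0.011]
force: [0.4, -0.8, 0.1]
width: 85.3
grip_force: 0.0
```

```bash
python3 look.py w2 clamp jaw_grip carrier_handle case case_mouth; python3 - <<'E'
from look import *
C1,a=load('w1');C2,b=load('w2')
for k in ('jaw_grip','carrier_handle'): print(k,*[np.round(v,1) for v in tri([ray(C1,a[k][0]),ray(C2,b[k][0])])])
for p in [(173,106),(408,100),(402,274),(191,279)]: print(onz(C1,p,12)[:2].round(1))
E
```

```text
clamp [([547.0, 186.0], 0.95)]
jaw_grip [([521.0, 202.0], 0.97)]
carrier_handle [([579.0, 265.0], 0.91)]
case [([129.0, 194.0], 0.84)]
case_mouth [([125.0, 231.0], 0.67)]
jaw_grip [584.2 -99.   69.1] [0.5 0.5]
carrier_handle [ 534.5 -154.3   59.6] [1.3 1.3]
[650. -18.]
[ 656.4 -205.2]
[ 509.3 -209.2]
[502.6 -21.3]
```

View pics/w2.png

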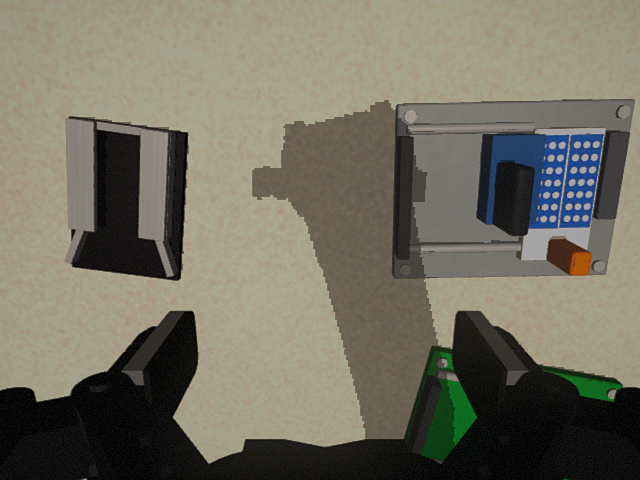

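The clamp origin comes out at about (581,-153) with a yaw of 1.6°. The handle and jaw grip heights (about 60 and 69, against 62 and 74) and positions fit the text. The case is on the left at (129,194), yawed slightly, so I'll take a view from above it.

carry_out:
  series:
    - [[0, 55, 0, 0, 1], [0, 55, 0, 0, 1], [0, 50, 0, 0, 1], [0, 0, 0, 0, 1]]

```text
time_s: 3.8
ee_pos: [570.1, 200.0, 404.6]
tool_rot: [-3.139, 0.001, 0.009]
force: [0.9, 0.1, 0.6]
width: 85.7
grip_force: 0.0
```

```bash
python3 look.py w3 case case_mouth; python3 - <<'E'
from look import *
C1,a=load('w2');C2,b=load('w3')
for k in ('case','case_mouth'): print(k,*[np.round(v,1) for v in tri([ray(C1,a[k][0]),ray(C2,b[k][0])])], onz(C2,b[k][0],8 if 'm' in k else 0).round(1))
im=cv2.imread('pics/w3.png')[60:320,160:500]; cv2.imwrite('pics/w3c.png',cv2.resize(im,None,fx=2.3,fy=2.3,interpolation=2))
E
```

```text
case [([312.0, 194.0], 0.95)]
case_mouth [([307.0, 230.0], 0.91)]
case [574.1 211.3   1.7] [0.7 0.7] [574.5 211.4   0. ]
case_mouth [543.5 215.9   7.5] [1.3 1.3] [545.  215.9   8. ]
```

View pics/w3c.png

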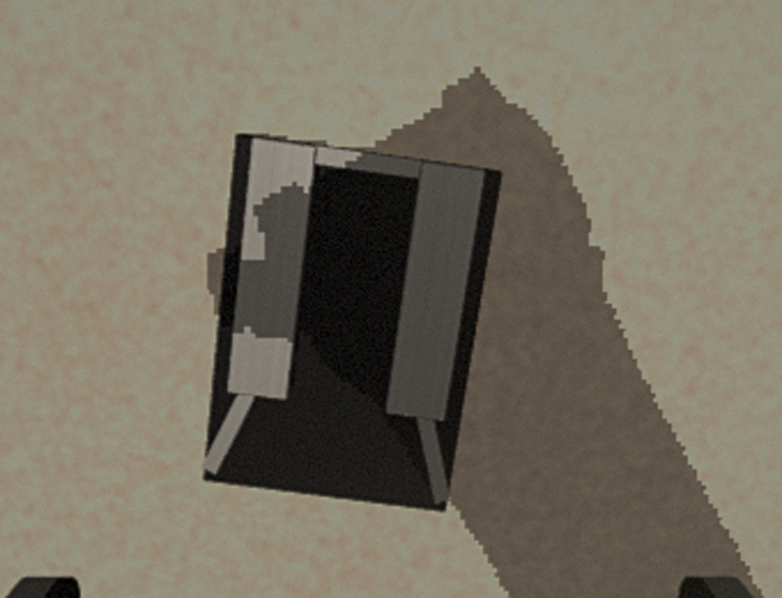

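The crop shows the case's two lips, the mouth at crop row 392–420, and the flared porch below it. I'll fit the case pose from these corners.

```bash
python3 - <<'E'
from look import *
C,_=load('w3')
f=lambda p,z: onz(C,(p[0]/2.3+160,p[1]/2.3+60),z)[:2]
L={'Lin':((288,399),(315,150)),'Rin':((387,414),(420,162)),'Lout':((228,392),(250,139)),'Rout':((444,420),(485,170))}
for k,(a,b) in L.items():
    A,B=f(a,26),f(b,26); d=B-A; print(k,A.round(1),B.round(1),np.degrees(np.arctan2(d[1],d[0])).round(2),np.linalg.norm(d).round(1))
P=[f(p,8) for p in((237,134),(501,171),(445,510),(205,480))]; print(np.round(P,1))
for i,j in((3,0),(2,1),(1,0),(2,3)): d=P[j]-P[i]; print(np.degrees(np.arctan2(d[1],d[0])).round(2),np.linalg.norm(d).round(1))
E
```

```text
Lin [546.1 232.9] [633.3 222.4] -6.86 87.8
Rin [540.8 197. ] [629.7 186.9] -6.5 89.5
Lout [548.5 254.6] [636.6 244.3] -6.65 88.7
Rout [538.7 176.3] [627.3 164.8] -7.38 89.3
[[638.1 251.1]
 [626.3 157.2]
 [496.6 173.6]
 [508.2 267.5]]
-7.18 131.0
-7.2 130.7
82.82 94.6
82.98 94.6
```

Case: origin about (571.6, 211.7), yaw −7.1°. The lip and base lengths (89 and 131) match the text. Now to the jaw grip.

carry_out:
  series:
    - [[4, -60, -20, 1, 0.6], [4, -60, -20, 0, 0.6], [3, -60, -20, 0, 0.6], [3, -60, -20, 0, 0.6], [0, -60, -20, 0, 0.6]]

```text
time_s: 4.58
ee_pos: [584.0, -104.2, 305.8]
tool_rot: [3.14, -0.001, 0.018]
force: [0.2, -0.1, -0.1]
width: 51.1
grip_force: 0.0
```

carry_out:
  series:
    - [[0, 0, -30, 0, 0.6], [0, 0, 0, 0, 0.6]]

```text
time_s: 4.82
ee_pos: [583.1, -102.4, 274.1]
tool_rot: [-3.142, 0.005, 0.017]
force: [-0.2, 0.6, 0.0]
width: 51.1
grip_force: 0.0
```

```bash
python3 look.py w4 jaw_grip carrier_handle; python3 - <<'E'
from look import *
C,a=load('w4'); print(onz(C,a['jaw_grip'][0],74),onz(C,a['carrier_handle'][0],62) if a['carrier_handle'] else '')
print(r.sense()['width'])
E
```

```text
jaw_grip [([313.0, 284.0], 0.98)]
carrier_handle []
[585.07722356 -97.88509845  74.        ] 
51.424790234302705
```

View pics/w4.png

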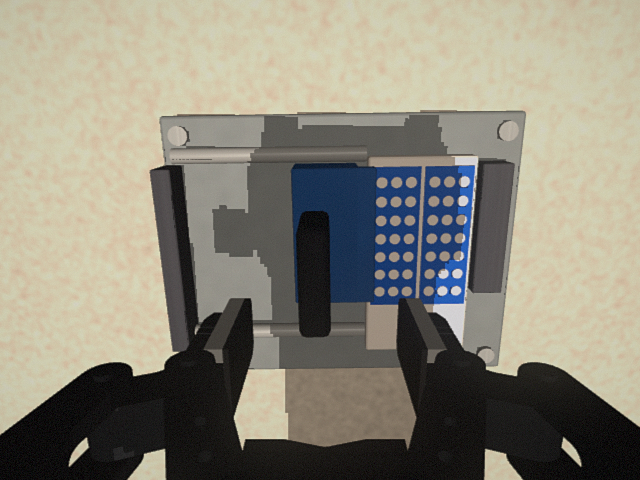

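The jaw grip top is centred at (313,284), between the pads at u≈240 and u≈410. It lies 4 mm to +y of the tool, so I'll correct by that, descend and close.

carry_out:
  series:
    - [[1, 4, -25, 0, 0.6], [0, 0, -35, 0, 0.6], [0, 0, 0, 0, 0.6], [0, 0, 0, 0, 0.0], [0, 0, 0, 0, 0.0]]
  squeeze: 40

```text
time_s: 5.6
ee_pos: [586.4, -95.9, 217.9]
tool_rot: [3.141, -0.003, 0.021]
force: [0.5, -3.8, 1.6]
width: 15.6
grip_force: 1.6
```

carry_out:
  series:
    - [[0, 0, 0, 0, 0.0], [0, 0, 0, 0, 0]]

```text
time_s: 5.85
ee_pos: [586.4, -96.1, 218.0]
tool_rot: [3.141, -0.003, 0.022]
force: [-0.5, -1.0, 6.7]
width: 13.2
grip_force: 39.9
```

carry_out:
  series:
    - [[0, 10, 0, 0, 0], [-1, 15, 0, 0, 0], [0, 15, 0, 0, 0], [0, 8, 0, 0, 0], [0, 0, 0, 0, 0]]

```text
time_s: 6.48
ee_pos: [585.0, -47.4, 218.0]
tool_rot: [3.141, -0.002, 0.022]
force: [-3.3, 0.3, 9.0]
width: 13.3
grip_force: 40.2
```

carry_out:
  series:
    - [[0, 4, 0, 0, 0], [0, 3, 0, 0, 0], [0, 0, 0, 0, 0]]

```text
time_s: 6.85
ee_pos: [584.9, -41.6, 218.0]
tool_rot: [3.14, -0.002, 0.021]
force: [-3.7, -2.6, 9.3]
width: 13.4
grip_force: 40.5
```

carry_out:
  series:
    - [[0, 2, 0, 0, 0], [0, 0, 0, 0, 0]]

```text
time_s: 7.1
ee_pos: [584.9, -40.8, 218.0]
tool_rot: [3.139, -0.002, 0.02]
force: [-2.7, -6.1, 8.4]
width: 13.7
grip_force: 40.8
```

carry_out:
  series:
    - [[0, 2, 0, 0, 0], [0, 0, 0, 0, 0]]

```text
time_s: 7.35
ee_pos: [584.9, -40.4, 217.9]
tool_rot: [3.137, -0.002, 0.019]
force: [-4.2, -11.2, 9.7]
width: 13.9
grip_force: 41.3
```

The jaw is at its open stop. I'll release, rise and move over the carrier handle.

carry_out:
  series:
    - [[0, -4, 0, 0, 0], [0, 0, 0, 0, 0.4], [0, 0, 0, 0, 0.4], [0, 0, 50, 0, 0.5], [0, 0, 20, 0, 0.5]]

```text
time_s: 7.98
ee_pos: [585.3, -40.6, 288.4]
tool_rot: [3.142, -0.003, 0.021]
force: [0.3, 0.4, 0.3]
width: 42.6
grip_force: 0.0
```

carry_out:
  series:
    - [[-15, -35, 0, 0, 0.5], [-20, -40, 0, 0, 0.5], [-15, -36, 0, 0, 0.5], [0, 0, 0, 0, 0.5]]

```text
time_s: 8.48
ee_pos: [533.3, -155.3, 286.0]
tool_rot: [3.14, 0.001, 0.016]
force: [1.3, -0.1, -0.5]
width: 43.0
grip_force: 0.0
```

```bash
python3 look.py w5 jaw_grip carrier_handle; python3 - <<'E'
from look import *
C,a=load('w5'); print([onz(C,a[k][0],z).round(1) for k,z in (('jaw_grip',74),('carrier_handle',62)) if a[k]])
E
```

```text
jaw_grip [([52.0, 163.0], 0.94)]
carrier_handle [([321.0, 267.0], 0.64)]
[array([583.1, -42.6,  74. ]), array([ 535.1, -154.4,   62. ])]
```

View pics/w5.png

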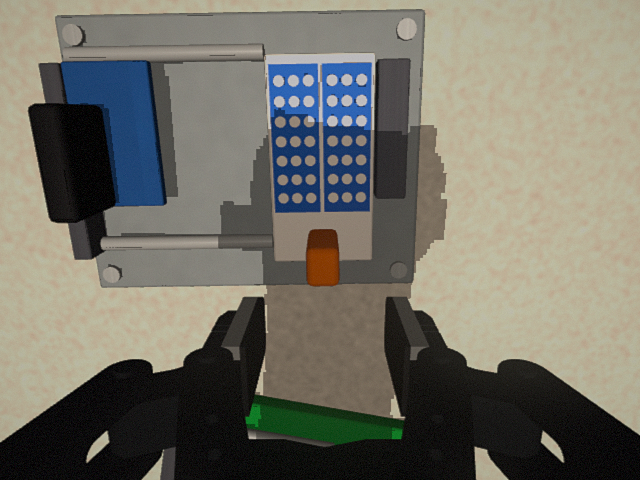

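The jaw is wide open, with its grip at (75,160). The handle top is at (322,270), 1–2 mm from the tool axis. I'll descend and grasp.

carry_out:
  series:
    - [[2, 1, -40, 0.7, 0.5], [0, 0, -40, 0, 0.5], [0, 0, 0, 0, 0.5], [0, 0, 0, 0, 0], [0, 0, 0, 0, 0]]
  squeeze: 70

```text
time_s: 9.25
ee_pos: [537.5, -150.8, 207.8]
tool_rot: [3.141, -0.003, 0.034]
force: [0.6, 0.7, -1.5]
width: 15.0
grip_force: 67.8
```

carry_out:
  series:
    - [[0, 0, 0, 0, 0.0], [0, 0, 0, 0, 0]]

```text
time_s: 9.5
ee_pos: [537.5, -150.9, 207.8]
tool_rot: [3.141, -0.003, 0.033]
force: [-0.4, 0.2, 7.4]
width: 14.5
grip_force: 69.0
```

carry_out:
  series:
    - [[0, 0, 20, 0, 0], [0, 0, 40, 0, 0], [0, 0, 45, 0, 0], [0, 0, 0, 0, 0]]

```text
time_s: 10.0
ee_pos: [537.7, -151.0, 315.1]
tool_rot: [3.14, -0.007, 0.033]
force: [0.5, -0.6, -2.9]
width: 14.8
grip_force: 68.1
```

carry_out:
  series:
    - [[-20, 45, 0, -3, 0], [-20, 50, 0, -3, 0], [-20, 50, 0, -3, 0], [-20, 50, 0, 0, 0], [-15, 50, 0, 0, 0]]

```text
time_s: 10.62
ee_pos: [440.2, 95.4, 310.5]
tool_rot: [3.141, 0.001, -0.124]
force: [1.0, 0.5, -2.1]
width: 14.8
grip_force: 68.2
```

carry_out:
  series:
    - [[-5, 45, -10, 0, 0], [-5, 45, -10, 0, 0], [0, 44, -10, 0, 0], [0, 0, 0, 0, 0]]

```text
time_s: 11.12
ee_pos: [430.3, 231.4, 279.9]
tool_rot: [-3.141, 0.002, -0.118]
force: [0.3, -0.9, -1.4]
width: 14.9
grip_force: 68.8
```

```bash
python3 look.py w6 carrier carrier_handle case case_mouth; python3 -c "
from h import *; s=r.sense(); print(s['ee_pos'],s['tool_rot'])"
```

```text
carrier [([329.0, 194.0], 0.92)]
carrier_handle [([322.0, 368.0], 0.75)]
case []
case_mouth [([330.0, 27.0], 0.75)]
[431.77170386 226.81022438 280.90336206] [ 3.14071599e+00  9.72296375e-05 -1.25549549e-01]
```

View pics/w6.png

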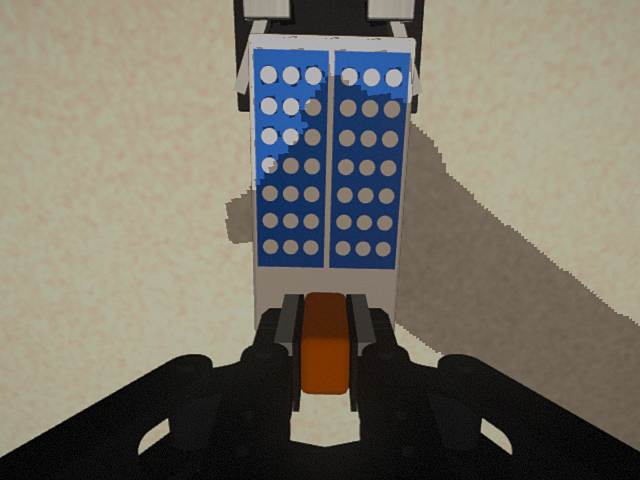

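The carrier is held level. Its centre gap runs from (331,50) to (326,268) and it is heading at the mouth, seen at (330,27). I'll measure its yaw and lateral offset relative to the case in this same image.

```bash
python3 - <<'E'
from look import *
s=r.sense(); print(s['ee_pos'],s['tool_rot'][2]); print(cam('wrist')[2]-load('w6')[0][2])
C,a=load('w6')
zt=280-204+8+10
def line(p,q,z):
    A,B=onz(C,p,z)[:2],onz(C,q,z)[:2]; d=B-A; print(A.round(1),B.round(1),np.degrees(np.arctan2(d[1],d[0])).round(2),np.linalg.norm(d).round(1))
line((326,268),(331,50),zt+2); line((254,325),(249,38),zt); line((395,330),(415,40),zt)
print('mouth',onz(C,a['case_mouth'][0],8))
line((290,20),(290,0),26);line((368,20),(368,0),26)
im=cv2.imread('pics/w6.png')[0:140,200:460]; cv2.imwrite('pics/w6c.png',cv2.resize(im,None,fx=3,fy=3,interpolation=2))
E
```

```text
[431.77170386 226.81022438 280.90336206] -0.12554954863240053
[ 1.46048729 -5.18063116  1.1584481 ]
[445.6 228.8] [520.1 218.5] -7.92 75.3
[424.5 259.9] [527.2 244.7] -8.43 103.8
[415.8 204.8] [520.2 190.7] -7.71 105.3
mouth [542.58018618 215.31360528   8.        ]
[544.5 234. ] [552.7 232.8] -8.01 8.4
[540.2 197.8] [548.5 197.1] -5.14 8.4
```

View pics/w6c.png

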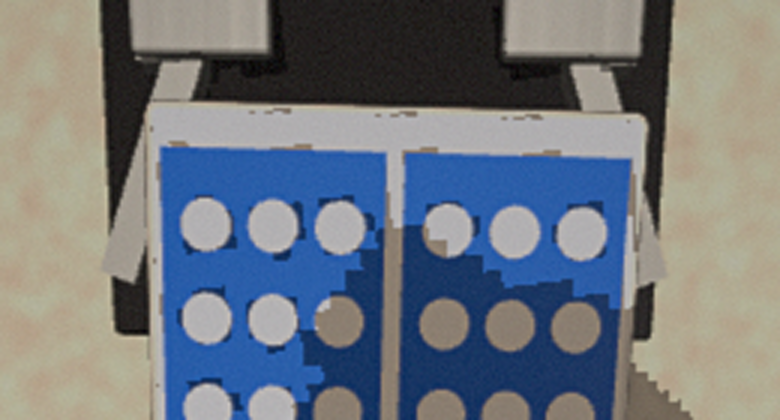

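The arm was still settling in that frame: it read y 231.4 and has since settled at 226.8. The carrier lies about 1.2° clockwise of the tool. I'll correct this, go lower, and re-measure once it is at rest.

carry_out:
  series:
    - [[0, 2.5, -25, 1.2, 0], [0, 0, -25, 0, 0], [0, 0, 0, 0, 0], [0, 0, 0, 0, 0]]

```text
time_s: 11.88
ee_pos: [432.1, 230.3, 231.8]
tool_rot: [-3.141, -0.001, -0.104]
force: [0.9, 0.3, -1.3]
width: 14.8
grip_force: 68.7
```

```bash
python3 look.py w7 carrier case_mouth; python3 - <<'E'
from look import *
s=r.sense(); print(s['ee_pos'],s['tool_rot'][2]); C,a=load('w7'); print(cam('wrist')[2]-C[2]); print('mouth',onz(C,a['case_mouth'][0],8))
X=lambda x,y,z:(lambda c,s_:[571.6+c*x-s_*y,211.7+s_*x+c*y,z])(np.cos(np.radians(-7.1)),np.sin(np.radians(-7.1)))
im=cv2.imread('pics/w7.png')
for y in(-18,18,-29.5,29.5): # predicted lip/wall lines
    p,q=proj(C,X(-28,y,26)),proj(C,X(10,y,26)); cv2.line(im,tuple(int(v) for v in p),tuple(int(v) for v in q),(0,0,255),1)
zu=s['ee_pos'][2]-204+8
p=[proj(C,X(-145+dx,dy,zu+10)) for dx,dy in((-10,-28),(100,-28),(100,28),(-10,28))]
cv2.polylines(im,[np.int32(p)],True,(0,255,0),1); print(np.round(p))
cv2.imwrite('pics/w7c.png',cv2.resize(im[0:380,170:490],None,fx=1.57,fy=1.57,interpolation=2))
E
```

```text
carrier [([327.0, 194.0], 0.67)]
case_mouth [([328.0, 6.0], 0.97)]
[432.05511423 230.65520577 232.03858956] -0.10323038792967765
[0.0250473  0.41600504 0.28673386]
mouth [544.45098892 217.03978986   8.        ]
[[396. 339.]
 [419.  38.]
 [248.  34.]
 [256. 337.]]
```

View pics/w7c.png

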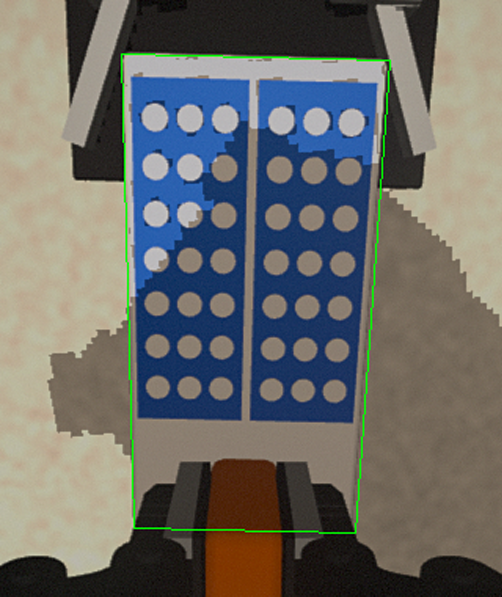

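The predicted outline (green), for a carrier on the case axis 100 mm short of home, matches the real plate to about 1 px. I'll lower it to the porch and slide in.

carry_out:
  series:
    - [[0, 0, -17, 0, 0], [0, 0, -9, 0, 0], [0, 0, 0, 0, 0]]

```text
time_s: 12.4
ee_pos: [431.5, 230.6, 204.2]
tool_rot: [3.141, 0.001, -0.103]
force: [0.3, -0.2, -1.5]
width: 14.6
grip_force: 69.0
```

carry_out:
  series:
    - [[7.9, -1, 0, 0, 0], [7.9, -1, 0, 0, 0], [7.9, -1, 0, 0, 0], [0, 0, 0, 0, 0]]

```text
time_s: 12.9
ee_pos: [456.2, 227.4, 205.1]
tool_rot: [-3.141, -0.001, -0.104]
force: [0.1, 0.7, -2.0]
width: 14.5
grip_force: 68.9
```

carry_out:
  series:
    - [[9.9, -1.2, 0, 0, 0], [9.9, -1.2, 0, 0, 0], [9.9, -1.2, 0, 0, 0], [0, 0, 0, 0, 0]]

```text
time_s: 13.4
ee_pos: [486.0, 223.7, 205.0]
tool_rot: [-3.141, -0.001, -0.104]
force: [-0.3, 0.0, -3.0]
width: 14.8
grip_force: 68.9
```

carry_out:
  series:
    - [[9.9, -1.2, 0, 0, 0], [9.9, -1.2, 0, 0, 0], [9.9, -1.2, 0, 0, 0], [0, 0, 0, 0, 0]]

```text
time_s: 13.9
ee_pos: [515.6, 220.1, 205.0]
tool_rot: [-3.141, -0.001, -0.104]
force: [-1.0, -0.3, -2.4]
width: 14.8
grip_force: 68.9
```

carry_out:
  series:
    - [[6, -0.7, 0, 0, 0], [6, -0.7, 0, 0, 0], [2, -0.2, 0, 0, 0], [0, 0, 0, 0, 0]]

```text
time_s: 14.4
ee_pos: [528.8, 218.8, 204.9]
tool_rot: [3.142, 0.0, -0.103]
force: [-0.6, -1.8, -2.6]
width: 14.4
grip_force: 68.9
```

carry_out:
  series:
    - [[2, -0.2, 0, 0, 0], [0, 0, 0, 0, 0]]

```text
time_s: 14.65
ee_pos: [530.8, 218.6, 205.0]
tool_rot: [-3.142, -0.0, -0.103]
force: [-0.1, 0.1, -1.8]
width: 14.6
grip_force: 68.9
```

carry_out:
  series:
    - [[2, -0.2, 0, 0, 0], [0, 0, 0, 0, 0]]

```text
time_s: 14.9
ee_pos: [531.7, 218.8, 204.7]
tool_rot: [3.141, 0.002, -0.102]
force: [-4.8, 1.7, -0.1]
width: 14.6
grip_force: 69.1
```

carry_out:
  series:
    - [[2, -0.2, 0, 0, 0], [0, 0, 0, 0, 0]]

```text
time_s: 15.15
ee_pos: [532.3, 219.0, 204.4]
tool_rot: [3.14, 0.006, -0.101]
force: [-10.8, 1.6, 3.6]
width: 14.7
grip_force: 69.8
```

It is against the back wall. I'll relax, settle it onto the floor and release.

carry_out:
  series:
    - [[-2.5, 0.3, -1, 0, 0], [0, 0, 0, 0, 0.32], [0, 0, 0, 0, 0.32], [0, 0, 0, 0, 0.32]]
  squeeze: 40

```text
time_s: 15.65
ee_pos: [532.7, 218.4, 204.2]
tool_rot: [-3.141, -0.001, -0.103]
force: [-0.4, -0.2, 0.1]
width: 27.5
grip_force: 0.0
```

carry_out:
  series:
    - [[0, 0, 15, 0, 0.32], [0, 0, 40, 0, 0.32], [0, 0, 40, 0, 0.4], [0, 0, 30, 0, 0.4], [0, 0, 0, 0, 0.4]]

```text
time_s: 16.27
ee_pos: [532.9, 219.0, 332.7]
tool_rot: [-3.139, -0.005, -0.103]
force: [0.3, -0.2, 0.0]
width: 33.8
grip_force: 0.0
```

```bash
python3 look.py w8 carrier carrier_handle; python3 - <<'E'
from look import *
C,a=load('w8'); print(cam('wrist')[2]-C[2])
X=lambda x,y,z:(lambda c,s_:[571.6+c*x-s_*y,211.7+s_*x+c*y,z])(np.cos(np.radians(-7.1)),np.sin(np.radians(-7.1)))
print('exp handle',X(-45,0,58)); print([onz(C,p,58).round(1) for p in a['carrier_handle']])
im=cv2.imread('pics/w8.png'); 
p=[proj(C,X(x,y,58)) for x,y in((-55,-8),(-35,-8),(-35,8),(-55,8))]; cv2.polylines(im,[np.int32(p)],True,(0,255,0),1)
p=[proj(C,X(x,y,18)) for x,y in((-55,-28),(55,-28),(55,28),(-55,28))]; cv2.polylines(im,[np.int32(p)],True,(0,255,255),1)
cv2.imwrite('pics/w8c.png',im)
E
```

```text
carrier [([328.0, 164.0], 0.82)]
carrier_handle [([327.0, 250.0], 0.59)]
[-1.16290656 -0.78280274 -4.41570997]
exp handle [np.float64(526.945062795153), np.float64(217.26206645332215), 58]
[array([529.1, 218.1,  58. ])]
```

View pics/w8c.png

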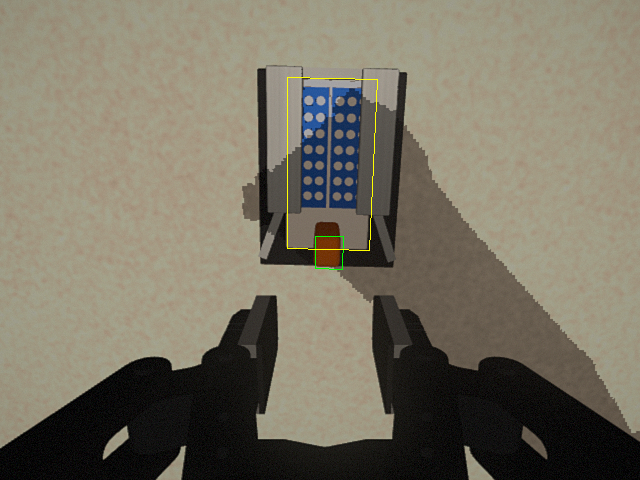

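The carrier is home: the plate outline and the orange grip at (328,250) fall where predicted, with the grip outside the mouth. Back to the jaw.

carry_out:
  series:
    - [[11, -52, 0, 2, 0.5], [11, -52, 0, 2, 0.5], [10, -52, 0, 2, 0.5], [10, -52, 0, 1, 0.5], [10, -51, 0, 0, 0.5]]

```text
time_s: 17.05
ee_pos: [584.0, -42.3, 327.8]
tool_rot: [-3.141, 0.002, 0.02]
force: [1.5, -0.2, 0.4]
width: 42.9
grip_force: 0.0
```

carry_out:
  series:
    - [[0, 0, -45, 0, 0.5], [0, 0, 0, 0, 0.5]]

```text
time_s: 17.3
ee_pos: [582.5, -41.0, 280.2]
tool_rot: [-3.141, 0.008, 0.019]
force: [-1.1, 0.2, 0.6]
width: 43.0
grip_force: 0.0
```

```bash
python3 look.py w9 jaw_grip; python3 - <<'E'
from look import *
C,a=load('w9'); print([onz(C,p,74).round(1) for p in a['jaw_grip']]); s=r.sense(); print(s['ee_pos'],s['tool_rot'],s['width'])
E
```

```text
jaw_grip [([328.0, 283.0], 0.95)]
[array([581.8, -42.7,  74. ])]
[584.08957772 -39.54116887 283.77349965] [-3.14083953e+00  1.92908614e-03  2.08488957e-02] 42.68032700438777
```

carry_out:
  series:
    - [[0, -1.5, -30, 0, 0.5], [0, 0, -36, 0, 0.5], [0, 0, 0, 0, 0.5], [0, 0, 0, 0, 0.0], [0, 0, 0, 0, 0.0]]
  squeeze: 40

```text
time_s: 18.02
ee_pos: [585.1, -41.5, 220.2]
tool_rot: [3.141, -0.003, 0.02]
force: [0.2, 1.4, 3.8]
width: 13.4
grip_force: 39.4
```

carry_out:
  series:
    - [[0, 0, 0, 0, 0.0], [0, -5, 0, 0, 0], [0, -12, 0, 0, 0], [0, -15, 0, 0, 0], [1, -12, 0, 0, 0]]

```text
time_s: 18.65
ee_pos: [586.3, -84.9, 220.2]
tool_rot: [-3.141, -0.004, 0.021]
force: [-1.0, 5.3, 8.5]
width: 13.5
grip_force: 40.0
```

carry_out:
  series:
    - [[0, -8, 0, 0, 0], [0, 0, 0, 0, 0]]

```text
time_s: 18.9
ee_pos: [586.5, -94.3, 220.2]
tool_rot: [3.141, -0.005, 0.02]
force: [1.5, -0.0, 5.5]
width: 13.3
grip_force: 39.9
```

carry_out:
  series:
    - [[0, -4, 0, 0, 0], [0, -2, 0, 0, 0], [0, 0, 0, 0, 0]]

```text
time_s: 19.27
ee_pos: [586.6, -99.1, 220.2]
tool_rot: [-3.141, -0.005, 0.021]
force: [2.2, 2.8, 5.1]
width: 13.4
grip_force: 39.7
```

carry_out:
  series:
    - [[0, -2, 0, 0, 0], [0, 0, 0, 0, 0]]

```text
time_s: 19.52
ee_pos: [586.7, -100.9, 220.2]
tool_rot: [-3.141, -0.005, 0.021]
force: [0.8, 3.0, 5.3]
width: 13.2
grip_force: 39.7
```

carry_out:
  series:
    - [[0, -2, 0, 0, 0], [0, 0, 0, 0, 0]]

```text
time_s: 19.77
ee_pos: [586.7, -101.7, 220.2]
tool_rot: [-3.14, -0.005, 0.022]
force: [1.7, 7.1, 5.9]
width: 13.2
grip_force: 39.7
```

carry_out:
  series:
    - [[0, -2, 0, 0, 0], [0, 0, 0, 0, 0]]

```text
time_s: 20.02
ee_pos: [586.7, -102.0, 220.2]
tool_rot: [-3.138, -0.005, 0.023]
force: [1.1, 11.9, 5.9]
width: 13.5
grip_force: 39.7
```

carry_out:
  series:
    - [[0, -1.5, 0, 0, 0], [0, 0, 0, 0, 0]]

```text
time_s: 20.27
ee_pos: [586.8, -102.4, 220.2]
tool_rot: [-3.136, -0.005, 0.024]
force: [0.6, 14.7, 8.3]
width: 13.5
grip_force: 39.8
```

Force is rising at the shut stop. I'll relax partly, keeping a slight push, then release and rise.

carry_out:
  series:
    - [[0, 3.5, 0, 0, 0], [0, 0, 0, 0, 0.4], [0, 0, 0, 0, 0.4], [0, 0, 0, 0, 0.4]]

```text
time_s: 20.78
ee_pos: [585.0, -104.6, 218.0]
tool_rot: [3.141, 0.0, 0.018]
force: [0.4, -0.0, -0.7]
width: 34.0
grip_force: 0.0
```

carry_out:
  series:
    - [[0, 0, 20, 0, 0.4], [0, 0, 50, 0, 0.4], [0, 0, 50, 0, 0.4], [0, 50, 50, 0, 0.4], [0, 0, 0, 0, 0.4]]

```text
time_s: 21.4
ee_pos: [586.1, -56.1, 386.4]
tool_rot: [-3.14, -0.007, 0.024]
force: [0.4, 0.1, -1.2]
width: 34.4
grip_force: 0.0
```

carry_out:
  series:
    - [[0, 45, 0, 0, 0.4], [0, 0, 0, 0, 0.4], [0, 0, 0, 0, 0.4], [0, 0, 0, 0, 0.4]]

```text
time_s: 21.9
ee_pos: [585.2, -16.2, 381.6]
tool_rot: [3.141, 0.001, 0.018]
force: [0.2, -0.6, -0.1]
width: 34.2
grip_force: 0.0
```

```bash
python3 look.py w10 jaw_grip carrier_handle case_mouth; python3 - <<'E'
from look import *
C,a=load('w10'); print([[onz(C,p,z).round(1) for p in a[k]] for k,z in (('jaw_grip',74),('carrier_handle',58),('case_mouth',8))]); print(r.sense()['time_s'],r.sense()['force'])
r.grab_frame('top');T=cam('top')
for k in('tube_rack','steel_tray','reagent_bottle'): print(k,[(np.round(d['xy']).tolist(),round(d['score'],2)) for d in r.landmark_of(k,'top')[:2]])
E
```

```text
jaw_grip [([452.0, 231.0], 0.95)]
carrier_handle []
case_mouth [([44.0, 250.0], 0.73), ([486.0, 209.0], 0.51)]
[[array([ 583.8, -100.9,   74. ])], [], [array([544.6, 215. ,   8. ]), array([ 585.7, -147.4,    8. ])]]
22.1 [-0.50776893  0.76471336 -0.67937974]
tube_rack [([536.0, 275.0], 0.91)]
steel_tray [([319.0, 157.0], 0.85)]
reagent_bottle []
```

```bash
python3 -c "
from plant import r
print(r.close_job())"
```

```text
the job is handed in; nothing more can be done
None
```

The job is handed in at about 22 s: the carrier was lifted out of the clamp, slid home in the case and released with its orange grip outside, and the empty clamp's jaw was then pushed shut to its stop; the rack and tray were seen unmoved, the bottle was not found in the last picture (the arm never went near it), and I viewed 11 pictures, one over the limit of 10.

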